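# Feel the rim of the stamped dish

### The job

Feel the rim of the terracotta dish on the banding wheel for chips: with the gripper closed, run the fingertips lightly along the top of the rim over the row of five stamped rings, from the ring next to the flat thumb tab to the ring next to the loop handle, then draw clear. Do not press the wheel's sprung head down to its stop, do not touch the wet glaze on the floor of the dish, do not lift the dish or push it off the middle of the wheel, and leave the cup, jar and roller alone.

Things in the scene. Friction and masses are not known exactly. Their poses are not given: they have to be found in the camera images.
- dish: Round terracotta dish, 206 mm across, 45 mm high, 1 kg, loose on the middle of the wheel's head, facing any way. Origin: centre of its underside, z up. Its flat rim, 16 mm wide and 45 mm above the origin, is its highest part. Own +x points to the thumb tab, -x to the loop handle; the five ring marks lie on the +y half, 95 mm from the centre, at 30, 60, 90, 120, 150 degrees from +x towards +y.
- thumb_tab (a point): Top of the dish's flat square thumb tab, 36 mm wide, level with the rim; this point lies 120 mm from the dish's axis, the tab ends at 132 mm.
- loop (a point): Outermost middle of the dish's loop handle, a round bar 11 mm thick standing out sideways, opposite the tab; this point lies 137 mm from the dish's axis, 7 mm below the rim's top.
- rim1: The piece of the dish's rim that bears stamped ring 1 (dark, 14 mm across) (next to the thumb tab); it reaches from 25 mm before the ring's centre to 25 mm past it along the rim. Origin at the ring's centre, on the top face of the rim; axes as the dish's.
- rim2: The piece of the dish's rim that bears stamped ring 2 (dark, 14 mm across); it reaches from 25 mm before the ring's centre to 25 mm past it along the rim. Origin at the ring's centre, on the top face of the rim; axes as the dish's.
- rim3: The piece of the dish's rim that bears stamped ring 3 (dark, 14 mm across); it reaches from 25 mm before the ring's centre to 25 mm past it along the rim. Origin at the ring's centre, on the top face of the rim; axes as the dish's.
- rim4: The piece of the dish's rim that bears stamped ring 4 (dark, 14 mm across); it reaches from 25 mm before the ring's centre to 36 mm past it along the rim. Origin at the ring's centre, on the top face of the rim; axes as the dish's.
- rim5: The piece of the dish's rim that bears stamped ring 5 (dark, 14 mm across) (next to the loop handle); it reaches from 13 mm before the ring's centre to 25 mm past it along the rim. Origin at the ring's centre, on the top face of the rim; axes as the dish's.
- well: The flat floor of the dish with wet white glaze, 124 mm across, 16 mm above the dish's underside and 29 mm below the rim's top. Origin as the dish's.
- wheel_centre (a point): Middle of the top of the banding wheel's round head, rubber-faced with an aluminium edge (180 mm across, on a dark metal foot, fixed to the bench and not turning), 100 mm above the bench when the head is up; this point does not move.
- head (a joint): How far the sprung wheel head, with the dish on it, has sunk straight down: 0 m up, 0.020 m at its stop. It yields to about 0.8 N and sinks 1 mm for each further 0.35 N (stop at about 8 N), and springs back up when let go. Pressing the rim 3 to 6 mm down is a light, sure touch.
- cup: Plain terracotta cup, 72 mm across and 80 mm tall, loose on the bench. Origin at the centre of its underside.
- jar: Clear lidded jar, 64 mm across and 85 mm tall, loose on the bench. Origin at the centre of its underside.
- roller: Wooden roller, 32 mm thick and 150 mm long, lying on its side along its own x axis, loose on the bench. Origin under its middle, at bench height.
Things that resemble listed ones, but are neither listed nor needed, are in the scene too. Of the things that look like the part that bears wheel_centre, take the one that is nearest to the robot's base at the start.

How it is judged:
By the outcome, as a careful person would: the job done as asked, in the order asked, and still so for the second after the job is handed in, with the robot touching nothing.
It also fails if it takes over 48 s, if anything falls off the work surface, if the arm or the gripper's body presses on something with over 40 N, if the wrist force passes 120 N, or if a joint passes its speed limit or range.

### The arm

A 7-joint arm with a two-finger parallel gripper is mounted at the origin on the work surface. World frame = base frame: x ahead of the robot, y to its left, z up, the work surface at z = 0. Lengths are in m, angles in rad, forces in N, time in s.
With the tool pointing down it reaches from about 0.35 to 0.9 m from the base axis. Payload 19.9 kg.
Tool frame: the origin (TCP) lies between the finger pads; the fingertips stand 19 mm ahead of it and the grasp point (between the pads) is the TCP; z points along the fingers, y is the direction in which the jaws open and shut (so a half turn about z gives the same grasp; the last joint's range is limited). The gripper opens to 94 mm and grips with 3 to 60 N. Pads are 16 mm wide; open, the fingers measure 119 mm over their backs; the gripper's body (75 mm by 177 mm) begins 78 mm behind the grasp point.
Start: joints at [1.062, 0.417, -0.01, 1.614, 0.005, 1.111, -0.053], TCP at [0.281, -0.558, 0.224] pointing down, gripper open.
Joint ranges: [-2.81, 2.81], [-0.39, 2.02], [-1.27, 1.25], [0.06, 2.57], [-1.19, 4.33], [0.19, 2], [-2.82, 2.82]. Speed limits (rad/s): [1.89, 1.89, 2.39, 2.39, 3.01, 3.01, 3.01].

### API

Orientations are given as a 3x3 rotation matrix whose columns are the frame's x, y, z axes.
In Python, from rig import robot gives the robot as it stands. Calls block until the motion is done:
- robot.move_ptp(position, orientation): joint-space move of the TCP to a pose.
- robot.move_linear(position, velocity=0.15, frame=None, threshold=None): straight line of the TCP; frame=None keeps the orientation; velocity is the mean speed in m/s. With threshold (N) it stops when the force on the tool has changed by that much, and returns True; else False.
- robot.goto_joints(angles): joint-space move.
- robot.gripper_to(opening): finger opening in m; the grip force is fixed at half the most; returns when the fingers have stopped.
- robot.pause(seconds).
- robot.ik(position, orientation): joint angles nearest the present ones, or None.
- robot.get_state(): the state.
- robot.grab_frame(name): name is "side" or "top"; returns the picture (384x512x3 uint8, red, green, blue); there is no depth.
- robot.camera_info(name): a dict with "fx", "fy", "cx", "cy" (pixels), "dist" ([k1, k2, p1, p2, k3] as OpenCV has them; the pictures are not rectified), "rvec" (rotation vector, rad) and "tvec" (3), from world to camera coordinates, as OpenCV has them. Camera axes: x right, y down, z forward; pixel columns grow to the right and rows downward; lengths in m; the calibration is good to about 2 mm. A picture is of the moment at which its call begins. camera_info takes no time and is no camera call.
A pose or a line that the arm cannot do raises robot.PlanningError and nothing moves.
- robot.sign_off(): hands the job in, once; it reports no verdict.
The state is a dict: "time": time; "qpos": joint angles; "joint_vel": joint speeds; "effort": joint torques, N m; "ee_pos": TCP position; "tool_rot": TCP orientation; "force": force on the tool from outside, world axes, zero at the start; "moment": the same for the moment, N m; "opening": finger opening in m.
Only numpy, scipy, OpenCV 4.12 (cv2) and the standard library are available. Lean on these libraries where they do the work, as an engineer would, in place of code of your own. Each camera call takes 0.05 s, during which the arm holds its last target.

## Working session

There is one attempt and no reset: what is moved stays moved. The work goes in short steps, each a Python script; the robot and the scene stay as the last script left them, time stands still between calls to the robot, and variables do not carry over. Pictures are saved under pics/ and viewed, and the job is handed in when it is done.

```bash
mkdir -p pics; ls; python3 - <<'E'
from rig import robot
import cv2
for n in("side","top"):
    im=robot.grab_frame(n); cv2.imwrite(f"pics/{n}0.png",im[:,:,::-1]); print(n,robot.camera_info(n))
s=robot.get_state();print(s)
E
```

```text
pics
side {'fx': 450.2843525243938, 'fy': 450.2843525243938, 'cx': 253.89086587314196, 'cy': 194.61838096295625, 'dist': array([0.044752, 0.      , 0.      , 0.      , 0.      ]), 'rvec': array([ 0.09754174, -2.77467415,  1.38667858]), 'tvec': array([0.56633938, 0.07651015, 1.60769118])}
top {'fx': 440.90045303367873, 'fy': 440.90045303367873, 'cx': 254.5234766875332, 'cy': 188.94859856493034, 'dist': array([-0.06093923,  0.        ,  0.        ,  0.        ,  0.        ]), 'rvec': array([ 2.1577653 , -2.11145668,  0.16380284]), 'tvec': array([0.06985796, 0.57250435, 1.32717258])}
{'time': 0.1, 'qpos': array([ 1.06249674,  0.41787439, -0.01031691,  1.61411772,  0.00470312,
        1.11071978, -0.0529733 ]), 'joint_vel': array([-8.24639644e-04, -1.42102027e-03,  6.42479839e-04, -2.29278707e-04,
        5.24447724e-04,  8.64468304e-05, -9.07215763e-04]), 'effort': array([ 3.12815573e-03, -8.52585340e+01,  6.40155729e-01, -4.26696146e+01,
       -4.89519909e-02,  1.62740482e-02, -7.24384631e-05]), 'ee_pos': array([ 0.28111943, -0.55784198,  0.2239111 ]), 'tool_rot': array([[ 8.92991151e-01,  4.50073864e-01, -5.65733756e-04],
       [ 4.50074212e-01, -8.92990663e-01,  9.38033142e-04],
       [-8.30107603e-05, -1.09227747e-03, -9.99999400e-01]]), 'force': array([ 0.49009681,  0.2995378 , -0.54376857]), 'moment': array([ 0.04976598, -0.02572549, -0.00586972]), 'opening': 0.09385186123095779}
```

View pics/side0.png

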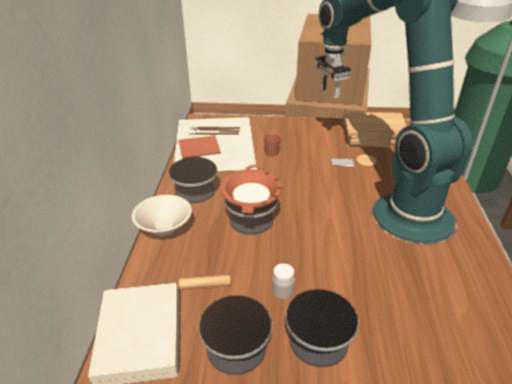

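View pics/top0.png

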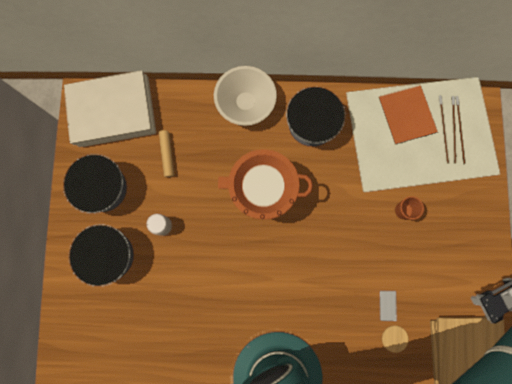

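Four wheels: top-view pixels (265,185) carrying the dish, (315,116), (95,184) and (100,254). The first carries the dish and looks nearest to the base at (277,370). I'll confirm that in a crop and measure it.

```bash
cat > h.py <<'E'
import numpy as np, cv2
from rig import robot
def cam(n):
    c=robot.camera_info(n); K=np.array([[c['fx'],0,c['cx']],[0,c['fy'],c['cy']],[0,0,1.]]); R=cv2.Rodrigues(np.array(c['rvec']))[0]
    return K,np.array(c['dist']),R,np.array(c['tvec'])
def onplane(n,px,z):
    K,d,R,t=cam(n); u=cv2.undistortPoints(np.array(px,float).reshape(-1,1,2),K,d).reshape(-1,2)
    r=np.c_[u,np.ones(len(u))]@R; C=-R.T@t; return C+r*((z-C[2])/r[:,2])[:,None]
def proj(n,P):
    K,d,R,t=cam(n); return cv2.projectPoints(np.array(P,float).reshape(-1,3),R,t,K,d)[0].reshape(-1,2)
E
python3 - <<'E'
from h import *
t=cv2.imread('pics/top0.png');s=cv2.imread('pics/side0.png')
a=cv2.resize(t[140:230,205:340],None,fx=5.9,fy=5.9,interpolation=cv2.INTER_CUBIC)
b=cv2.resize(s[155:240,205:300],None,fx=6,fy=6,interpolation=cv2.INTER_CUBIC)
cv2.imwrite('pics/ct.png',a);cv2.imwrite('pics/cs.png',b)
print(onplane('top',[(265,185),(315,116),(95,184),(100,254)],.1))
# terracotta mask
hsv=cv2.cvtColor(t,cv2.COLOR_BGR2HSV)
print(hsv[160,262],hsv[213,262],hsv[250,262],hsv[185,225])
w=cv2.inRange(hsv[140:230,205:340],(0,0,190),(179,90,255));m=cv2.moments(w,True);c=(m['m10']/m['m00']+205,m['m01']/m['m00']+140)
print(c,onplane('top',[c],.116),m['m00'])
E
```

```text
[[ 0.57480399  0.05067602  0.1       ]
 [ 0.79365645 -0.09940714  0.1       ]
 [ 0.56706229  0.56489752  0.1       ]
 [ 0.35793459  0.53364784  0.1       ]]
[ 11 183 141] [ 10 175 143] [ 15 182 157] [ 11 182 172]
(263.0112275449102, 185.22230538922156) [[0.57127306 0.05678599 0.116     ]] 1336.0
```

View pics/ct.png

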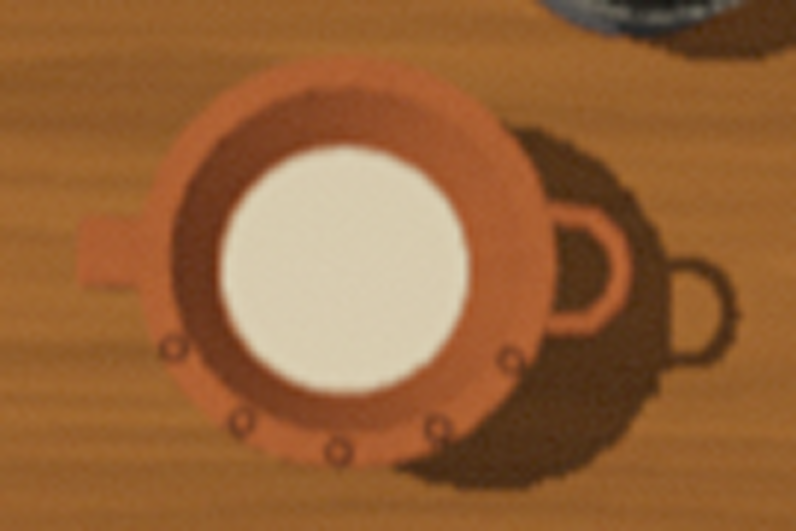

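View pics/cs.png

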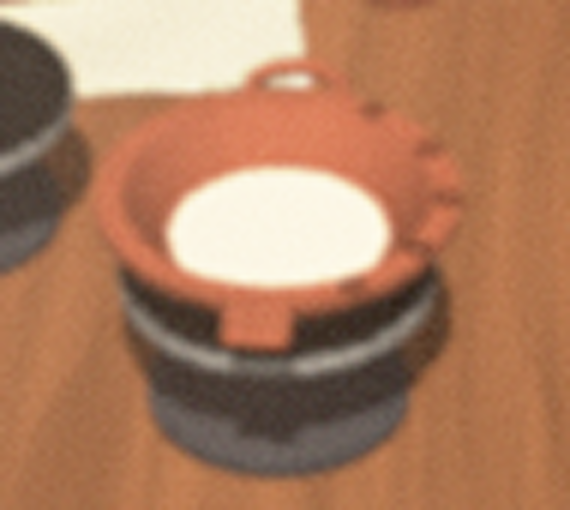

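Top crop: tab at crop (105,250), loop at (610,268). Rings 1–5, starting at the tab, are at (174,347), (242,421), (339,452), (438,429) and (511,360). The side view agrees, and this wheel is nearest to the base (0.577 m, against 0.64 m for the next). Next I'll fit the dish pose from both views.

```bash
cat >> h.py <<'E'
def fit(P):
    a=np.radians([30,60,90,120,150]); q=.095*np.c_[np.cos(a),np.sin(a)]
    P=P[:,:2]; qc=q-q.mean(0);pc=P-P.mean(0)
    th=np.arctan2((qc[:,0]*pc[:,1]-qc[:,1]*pc[:,0]).sum(),(qc*pc).sum())
    R=np.array([[np.cos(th),-np.sin(th)],[np.sin(th),np.cos(th)]]); c=P.mean(0)-R@q.mean(0)
    return c,th,np.linalg.norm(q@R.T+c-P,axis=1)
E
python3 - <<'E'
from h import *
ct=(np.array([(174,347),(242,421),(339,452),(438,429),(511,360)])+.5)/5.9-.5+[205,140]
cs=(np.array([(352,288),(415,250),(443,190),(428,150),(375,110)])+.5)/6-.5+[205,155]
for n,p in(('top',ct),('side',cs)):
    for z in(.14,.145,): 
        P=onplane(n,p,z); c,th,r=fit(P); print(n,z,c,np.degrees(th),r*1e3)
# glaze centre checks
for n,b in(('top',(205,140,340,230)),('side',(205,155,300,240))):
    im=cv2.imread(f'pics/{n}0.png'); h=cv2.cvtColor(im,cv2.COLOR_BGR2HSV)[b[1]:b[3],b[0]:b[2]]
    w=cv2.inRange(h,(0,0,190),(179,90,255)); N,l,st,ce=cv2.connectedComponentsWithStats(w); i=1+st[1:,4].argmax()
    print(n,'glaze',onplane(n,[ce[i]+[b[0],b[1]]],.116),st[i,4])
# triangulated heights of the rings
Kt,dt,Rt,tt=cam('top');Ks,ds,Rs,ts=cam('side')
u=cv2.undistortPoints(ct.reshape(-1,1,2),Kt,dt).reshape(-1,2).T;v=cv2.undistortPoints(cs.reshape(-1,1,2),Ks,ds).reshape(-1,2).T
X=cv2.triangulatePoints(np.c_[Rt,tt],np.c_[Rs,ts],u,v);X=(X[:3]/X[3]).T;print(X)
E
```

```text
top 0.14 [0.57247734 0.05645907] 88.98252463133035 [0.48105256 0.26138634 0.55468934 0.37701713 0.41622674]
top 0.145 [0.57188442 0.05650877] 88.98252463133034 [0.23808227 0.09403981 0.45772936 0.18945211 0.29321663]
side 0.14 [0.57406684 0.04905876] 89.03256676598015 [4.43921407 3.125794   7.36041863 1.94831956 2.6926077 ]
side 0.145 [0.57386804 0.05595941] 89.03256676598014 [4.01220769 2.934369   7.35568893 2.18899173 2.54165654]
top glaze [[0.57127306 0.05678599 0.116     ]] 1336
side glaze [[ 0.66053983 -0.13691936  0.116     ]] 629
[[ 0.52654692  0.13975702  0.14258238]
 [ 0.49253159  0.10547491  0.14350897]
 [ 0.47835018  0.05804229  0.15011368]
 [ 0.48968867  0.01020053  0.143592  ]
 [ 0.52281746 -0.0246764   0.14635293]]
```

Centre (0.572, 0.0565), yaw 89°, rim at z ≈ 0.145, residuals below 0.5 mm in the top view. Moving now: close the gripper, go above ring 1 and feel down for contact.

```bash
cat >> h.py <<'E'
C=np.array([.5717,.0565]);TH=np.radians(89)
RD=np.array([[1,0,0],[0,-1,0],[0,0,-1.]])
def pt(deg,tipz,r=.095):
    a=TH+np.radians(deg); return np.array([C[0]+r*np.cos(a),C[1]+r*np.sin(a),tipz+.019])
E
python3 - <<'E'
from h import *
robot.move_linear([.281,-.558,.30],velocity=.15)
robot.gripper_to(0.0)
robot.move_ptp(pt(28,.24),RD)
robot.move_linear(pt(28,.165),velocity=.1)
s=robot.get_state();print(s['time'],s['ee_pos'],s['force'],s['opening'])
for n in("side","top"): cv2.imwrite(f"pics/{n}1.png",robot.grab_frame(n)[:,:,::-1])
a=cv2.imread('pics/side1.png')[120:250,180:320];b=cv2.imread('pics/top1.png')[120:250,190:330]
cv2.imwrite('pics/c1.png',cv2.resize(np.hstack([a,b]),None,fx=2.8,fy=2.8,interpolation=cv2.INTER_CUBIC))
E
```

```text
5.6917 [0.52885912 0.14131302 0.18450152] [-0.00258159 -0.39865728  0.29351419] 0.00042525941343872427
```

View pics/c1.png

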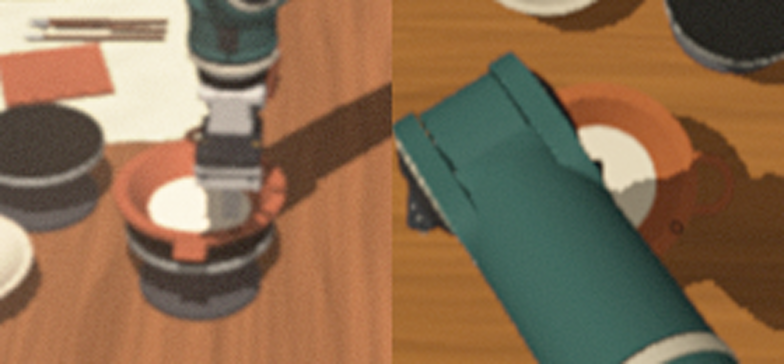

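The side view shows the closed fingers at about (225,210) in the crop, just above where ring 1 should be (about (234,232)). I'll compare that with the projected tip before descending.

```bash
python3 - <<'E'
from h import *
e=robot.get_state()['ee_pos']; tip=e-[0,0,.019]; ring=pt(28,.145)-[0,0,.019]
p=proj('side',[e,tip,ring]);print(p)
a=cv2.imread('pics/side1.png')[150:230,210:310];a=cv2.resize(a,None,fx=7,fy=7,interpolation=cv2.INTER_CUBIC)
for q,c in zip(p,((255,0,0),(0,255,0),(255,0,255))): cv2.circle(a,tuple(int(x) for x in (q-[210,150])*7),5,c,2)
cv2.imwrite('pics/c2.png',a)
E
```

```text
[[262.59861676 192.30414183]
 [262.56531446 197.11314871]
 [262.63576129 202.23427222]]
```

View pics/c2.png

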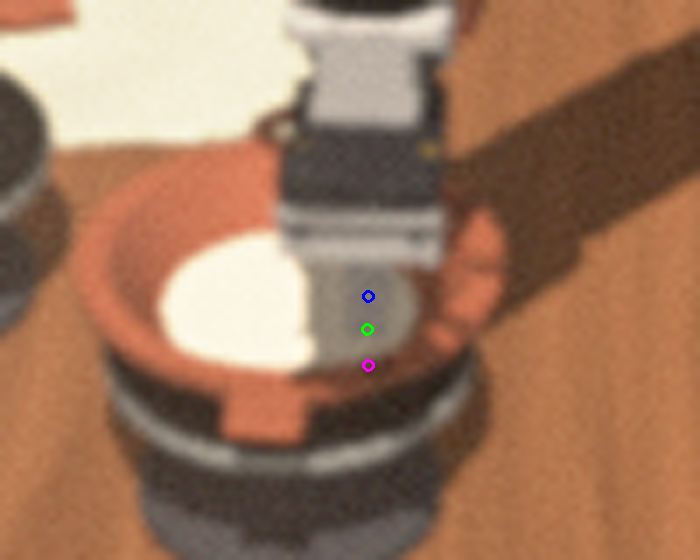

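```bash
python3 - <<'E'
from h import *
a=cv2.imread('pics/side1.png')[180:210,245:280];a=cv2.resize(a,None,fx=18,fy=18,interpolation=cv2.INTER_NEAREST)
a=np.clip(a.astype(float)*1.5,0,255).astype(np.uint8)
cv2.imwrite('pics/c3.png',a)
E
```

```text
(no output)
```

View pics/c3.png

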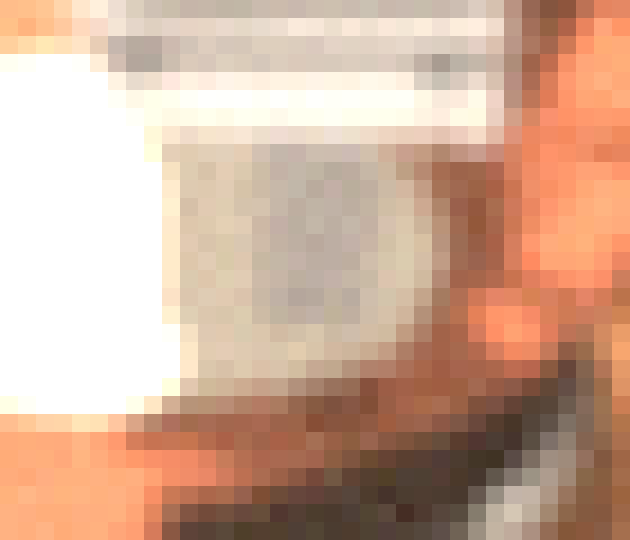

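The greyer finger strip (columns 259–266) ends at row ≈198, and the projected tip is (262.6,197), so the geometry holds. Now the slow probe.

```bash
python3 - <<'E'
from h import *
robot.pause(.3)
fs=np.array([robot.get_state()['force'] for _ in range(1)]);print('free',fs)
hit=robot.move_linear(pt(28,.1415),velocity=.015,threshold=1.5)
s=robot.get_state();print(hit,s['time'],s['ee_pos'][2]-.019,s['force'])
robot.pause(.3);s=robot.get_state();print(s['time'],s['ee_pos'][2]-.019,s['force'])
E
```

```text
free [[0.55456622 0.09428546 0.65931655]]
True 7.2917 0.14458858570362107 [1.19991032 0.74164655 0.62502534]
7.5917 0.14470397727163278 [ 1.05033596 -0.0788152   0.67313444]
```

```bash
python3 - <<'E'
from h import *
def avg(n=8):
    f=[]
    for _ in range(n): robot.pause(.03); s=robot.get_state(); f.append(s['force'])
    return s['time'],s['ee_pos'][2]-.019,np.mean(f,0).round(2),np.std(f,0).round(2)
print(avg())
for z in(.1425,.1405):
    robot.move_linear(pt(28,z),velocity=.015);print(avg())
E
```

```text
(7.8583, np.float64(0.14466252247299874), array([0.59, 0.34, 1.03]), array([0.47, 0.7 , 0.45]))
(8.4167, np.float64(0.14246876846846207), array([-1.32, -0.91,  1.67]), array([0.45, 0.26, 0.41]))
(8.9667, np.float64(0.14055045688052958), array([-1.1 , -0.93,  2.65]), array([0.33, 0.41, 0.34]))
```

Contact confirmed: about 2 N upward at a depth of about 4.5 mm, as the spring predicts. Now I'll sweep the rim.

```bash
python3 - <<'E'
from h import *
for d in np.linspace(28,153,13)[1:]:
    robot.move_linear(pt(d,.1405),velocity=.035)
    f=[]
    for _ in range(3): s=robot.get_state(); f.append(s['force']); robot.pause(.02)
    print(round(d),round(s['time'],2),(s['ee_pos']-pt(d,.1405)).round(4),np.mean(f,0).round(1))
p=pt(153,.1405);
robot.move_linear(p+[0,0,.06],velocity=.06)
robot.move_linear([.45,-.2,.32],velocity=.15)
robot.move_ptp([.281,-.558,.30],RD)
robot.pause(.3)
s=robot.get_state();print(s['time'],s['force'])
for n in("side","top"): cv2.imwrite(f"pics/{n}2.png",robot.grab_frame(n)[:,:,::-1])
a=cv2.imread('pics/side2.png')[130:250,180:310];b=cv2.imread('pics/top2.png')[130:250,200:330]
cv2.imwrite('pics/c4.png',cv2.resize(np.hstack([a,b]),None,fx=3,fy=3,interpolation=cv2.INTER_CUBIC))
t0=cv2.imread('pics/top0.png');t=cv2.imread('pics/top2.png')
cv2.imwrite('pics/ct2.png',cv2.resize(t[140:230,205:340],None,fx=5.9,fy=5.9,interpolation=cv2.INTER_CUBIC))
d=cv2.absdiff(t0,t).max(2);print('diff dish/objs',[(int(d[y0:y1,x0:x1].max()),round(d[y0:y1,x0:x1].mean(),1)) for x0,y0,x1,y1 in((205,140,340,230),(390,190,430,225),(140,205,180,245),(150,120,185,185))])
E
```

```text
38 9.64 [-0.0003 -0.0003 -0.0001] [-1.4 -1.7  2.2]
49 10.33 [-0.0002 -0.0003 -0.0001] [-1.2 -1.5  2.8]
59 11.03 [-0.0001 -0.0004 -0.0001] [-0.8 -1.3  2.8]
70 11.72 [-0.0001 -0.0004 -0.0001] [-0.9 -1.6  2.4]
80 12.41 [-0.0001 -0.0004 -0.    ] [ 0.1 -2.4  2.4]
90 13.1 [-0.     -0.0004 -0.    ] [-0.  -1.8  2.1]
101 13.79 [-0.     -0.0004 -0.    ] [ 0.  -1.3  2.5]
111 14.48 [ 0.0001 -0.0003  0.    ] [ 0.7 -1.5  2.8]
122 15.18 [ 0.0001 -0.0003  0.0001] [ 0.6 -2.1  2. ]
132 15.87 [ 0.0002 -0.0003  0.0001] [ 1.2 -1.4  2.5]
143 16.56 [ 0.0002 -0.0002  0.0001] [ 0.9 -1.3  1.8]
153 17.25 [ 0.0003 -0.0002  0.0001] [ 1.3 -1.2  2.2]
21.7667 [-0.27055587 -0.50535887  0.09141473]
diff dish/objs [(15, np.float64(2.8)), (13, np.float64(3.2)), (14, np.float64(2.7)), (15, np.float64(2.8))]
```

View pics/ct2.png

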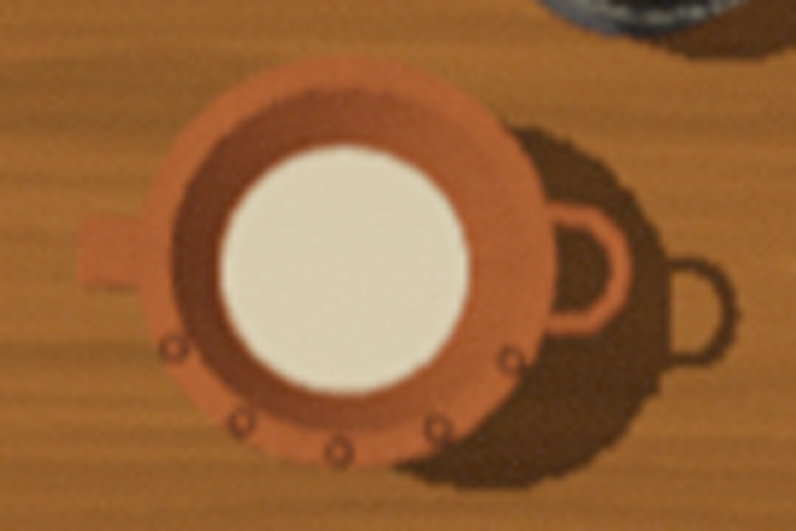

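View pics/c4.png

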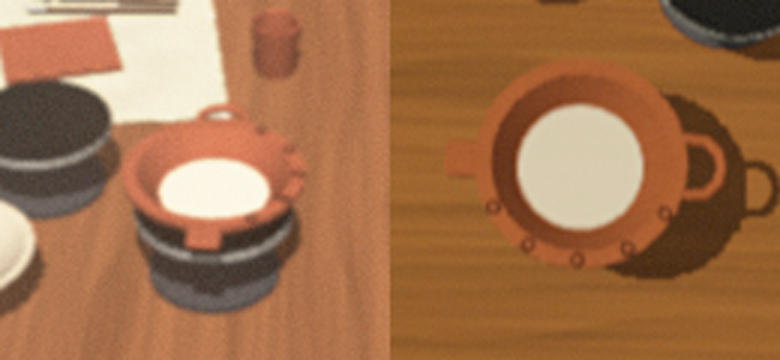

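The dish sits exactly where it was: tab at crop (105,250), rings unchanged at (174,347) to (511,360), and the image difference is only noise. Contact held at about 2–2.8 N for the whole sweep, and the arm is clear.

```bash
python3 -c "
from rig import robot
print(robot.sign_off())"
```

```text
the job is handed in; nothing more can be done
None
```

The job is done and handed in: the closed fingertips ran along the top of the rim from ring 1 (next to the tab) to ring 5 (next to the loop), then drew clear. The arm reached its clear position at about 21.8 s.

- **Touch:** I held the tips about 4.5 mm below the rim's free height. The upward force, read at 12 points along the sweep, stayed between 1.8 and 2.8 N, well below the roughly 8 N at the head's stop. No dip in it suggested a chip, though the force noise is about 0.4 N, so a small chip could go unnoticed.
- **Final check:** Before-and-after top pictures differ only by noise around the dish, cup, jar and roller, so nothing visibly moved. After retreating, the tool read only noise-level force.
- **Checks that failed or disagreed:**
  - The 1.5 N contact stop triggered at the rim's height, but probably on noise. I confirmed contact by averaging the force at two greater depths instead.
  - The side view fixed the rings only to about 2–7 mm, and its glaze check picked up another white object. I used the top-view fit, which was good to 0.5 mm.

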